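Rebuild the analyser's carousel drive stack

ROBOT

A 7-joint arm with a two-finger parallel gripper is mounted at the origin on the work surface. World frame = base frame: x ahead of the robot, y to its left, z up, the work surface at z = 0. Lengths are in m, angles in rad, forces in N, time in s.
With the tool pointing down it reaches from about 0.425 to 0.925 m from the base axis. Payload 6.8 kg.
Tool frame: the origin (TCP) lies on the centre line of the jaws, within the pads' length; the fingertips stand 25 mm ahead of it and the grasp point (between the pads) lies 6 mm ahead of it; z points along the fingers, y is the line along which they close (so a half turn about z gives the same grasp; the last joint's range is limited). The gripper opens to 85 mm and grips with 20 to 120 N. Pads are 22 mm wide; open, the fingers measure 114 mm over their backs; the gripper's body (76 mm by 85 mm) begins 54 mm behind the grasp point. The pads swing forward as they close: fully open they stand 13 mm farther back than shut.
Start: joints at [1.015, 0.477, 0.022, 1.555, -0.011, 1.109, -0.083], TCP at [0.292, -0.608, 0.256] pointing down, gripper open.
Joint ranges: [-2.96, 2.96], [-0.34, 2.1], [-1.41, 1.46], [0.24, 2.44], [-1.37, 4.51], [0.17, 1.92], [-2.96, 2.96]. Speed limits (rad/s): [2.39, 2.39, 3.14, 3.14, 3.14, 3.14, 3.14].

INTERFACE

Orientations are given as [roll, pitch, yaw] about the fixed x, y, z axes, in that order (R = Rz(yaw) Ry(pitch) Rx(roll)).
In Python, from station import manip, imaging, workorder gives the robot as it stands.
- The arm moves only by the tool drive_tool, never from a script. Its argument "deltas" is one flat list of numbers, 7 for each row, row after row: the shift along the tool's x, y, z in cm, then the turn, a rotation vector about the tool's x, y, z in degrees, then the finger opening in cm, from 0 to 8.54. A call has 1 to 12 rows; each row is the pose to reach, as a shift and turn from the pose commanded when the call began, along the tool's axes at that moment; what a row does not reach only later rows make up. A row lasts 1/8 s, in which the tool goes at most 62.5 mm and 10.7 degrees, less where a joint would pass 70% of its speed; a pose out of reach is approached as far as the arm can. A call with a gripper value outside its range is refused whole. The fingers move at their own pace and stop on an object; the grip force is fixed at half the most. Time passes only in rows, so rows that repeat a pose let the fingers close. It gives the time, the measured TCP pose, the force, the opening and the grip force at its end, in the units of the state.
- manip.read_state(): the state, without advancing time (a new reading comes with each control period).
- imaging.get_image(name): name is "scene" or "top" or "wrist"; returns a dict with "frame" (400x640x3 uint8, red, green, blue), "K" (3x3 intrinsics, pixels), "origin" and "attitude" of the camera in the world. Camera axes: x right, y up, looking along -z (the intrinsics and any distortion apply to the point x, -y, -z); pixel columns grow to the right and rows downward; lengths in m; the calibration is good to about 2 mm. A picture is of the moment at which its call begins. There is no depth.
- workorder.hand_in(): hands the job in; it is judged then, once.
The state is a dict: "clock": time; "q": joint angles; "qvel": joint speeds; "joint_torque": joint torques, N m; "ee_pos": TCP position; "ee_rot": TCP orientation; "force": force on the tool from outside, world axes, zero at the start; "wrist_torque": the same for the moment, N m; "gripper_width": finger opening in m; "grip_force": force on a finger pad.
Only numpy, scipy, OpenCV 4.12 (cv2) and the standard library are available. Lean on these libraries where they do the work, as an engineer would, in place of code of your own. Each camera call takes 0.05 s, during which the arm holds its last target. There are 200 camera calls.

TASK

Rebuild the stack on the drive unit's stepped spindle: first thread the steel spacer collar down the spindle fully home on the housing, then take the grooved belt pulley out of the parts stand and thread it down on top of the collar, fully home and flat. The pulley stands on edge, so lay it down flat on the bench (the black mat is free for this) and take it again by its rim. Leave the blank disc in the stand, and the bottle and the screwdriver where they are.

Things in the scene. Friction and masses are not known exactly. Their poses are not given: they have to be found in the camera images.
- drive: Drive unit, fixed to the bench: grey box housing 110 x 110 x 30 high with a steel stepped spindle upright in the middle of its top. Origin at the centre of its underside, z up along the spindle.
- seat (a point): Foot of the spindle, on its axis, on the housing's top (30 above the bench). From here the thick step, diameter 26, runs up to 13 above the seat and then tapers to diameter 20 at 16 above the seat; from there the thin shaft, diameter 18, runs up to 44 above the seat, then tapers to diameter 10 at the tip. Nothing else stands on the housing.
- spindle_tip (a point): Top of the spindle, on its axis, 80 above the bench (50 above the seat).
- collar: Spacer collar: plain steel ring, outside diameter 58, bore 28, 18 high, about 0.2 kg, lying flat and loose on the bench. Origin at the centre of its underside, z up along its bore. Home when its underside is on the housing; its top is then 18 above the seat.
- pulley: Belt pulley: aluminium ring 16 thick, through bore 20, outside diameter 52 at its two 3 thick flanges, belt groove of diameter 47 between; 0.08 kg, both faces alike. Origin at its very centre, x along the bore. Starts on edge (bore level) in either slot of the stand, centre 32, top 58 above the bench. The bore does not pass the spindle's thick step; home when resting on the collar.
- blank: Blank disc, without a bore: plain solid aluminium disc of diameter 52, 16 thick, both faces plain, standing on edge in the other slot of the stand. Origin at its centre, x along its axis. Stays where it is.
- stand: Parts stand, fixed: slate-coloured plastic base 124 x 68 with two slots 80 apart along its x axis (40 either side of the middle), each between two upright walls that reach 18 above the bench; a disc lifts straight up out of its slot. The discs' axes lie along the stand's x. Origin at the centre of its underside.
- mat: Thin black rubber mat, fixed, 120 x 120 x 2 thick, empty: room to lay a part down. Origin at the centre of its underside.
- bottle: Bystander: white bottle, diameter 64, 130 high, origin at the centre of its underside.
- driver: Bystander: screwdriver 160 long lying on the bench.
There are look-alikes about, which are no part of the job. Of the things like the stand, leave any that is purple or yellow; of the rest the larger one is meant.

How it is judged:
On the way:
1. the collar is home on the housing, around the spindle, and let go (horizontal distance between collar and seat below 0.003 m and z of collar in the frame of seat below 0.002 m and angle between the z axis of collar and the z axis of seat, either way round below 0.06 rad and contact force between the fingers and collar below 0.1 N), for 0.2 s.
At the end, for the whole second after the job is handed in: Collar flat on the housing around the spindle (centred to 3 mm, underside within 2 mm of the seat), pulley flat on the collar (centred to 3 mm, its centre at most 28.5 mm above the seat; 26 is home), both square to 0.06 rad and at rest; blank disc still in the stand (horizontal distance between each of collar, pulley and seat below 0.003 m and z of collar in the frame of seat below 0.002 m and angle between the z axis of collar and the z axis of seat, either way round below 0.06 rad and z of pulley in the frame of seat below 0.0285 m and angle between the x axis of pulley and the z axis of seat, either way round below 0.06 rad and linear speed of each of pulley, collar below 0.01 m/s and distance between blank and stand below 0.07 m); the robot touches nothing.
It fails at once if the blank disc is moved more than 20 mm (distance of blank from where it was at the start of the episode above 0.02 m).
It fails at once if the bottle or the screwdriver is moved more than 30 mm (distance of any of bottle, driver from where it was at the start of the episode above 0.03 m).
It also fails if it takes over 67 s, if anything falls off the work surface, if the arm or the gripper's body presses on something with over 40 N, if the wrist force passes 120 N, or if a joint passes its speed limit or range.

## Working session

There is one attempt and no reset: what is moved stays moved. The work goes in short steps, Python scripts to look and compute and a tool call to move; the robot and the scene stay as the last step left them, time stands still between calls to the robot, and variables do not carry over. Pictures are saved under pics/ and viewed, at most 10 in all, crops included, and the job is handed in when it is done.

Besides the shell and the picture viewer there is one more tool, called after "Request:" as name(argument=value, ...) on one line, values as JSON. drive_tool: Moves the arm, as the interface text tells. Its arguments: {"type":"object","properties":{"deltas":{"type":"array"}},"required":["deltas"]}

```bash
mkdir -p pics; ls; python3 - <<'E'
from station import manip, imaging
import cv2,numpy as np,pickle
s=manip.read_state(); print(s)
d={}
for n in ("scene","top","wrist"):
    im=imaging.get_image(n); d[n]=im
    cv2.imwrite(f"pics/{n}0.png",im["frame"][:,:,::-1])
    print(n,im["K"],im["origin"],im["attitude"],[k for k in im])
pickle.dump(d,open("im0.pkl","wb"))
E
```

```text
pics
{'clock': 0.0, 'q': array([ 1.01488815,  0.47781041,  0.02233357,  1.55643541, -0.01148607,
        1.10929603, -0.08308428]), 'qvel': array([-6.90850289e-04,  9.38123089e-04, -1.16235003e-03, -7.04701174e-04,
       -3.14515698e-04,  1.64742765e-03, -5.93602850e-05]), 'joint_torque': array([-3.46120951e-04, -5.96443212e+01,  1.60778124e+00, -2.81199718e+01,
        1.24311840e-02,  9.30139533e-03, -2.70689412e-06]), 'ee_pos': array([ 0.29202617, -0.60796347,  0.25532542]), 'ee_rot': array([-3.13977743e+00,  1.45162517e-04,  4.47857484e-01]), 'force': array([ 0.37129313,  0.31085882, -0.35154966]), 'wrist_torque': array([ 0.06157474, -0.03757819,  0.00477909]), 'grip_force': 0.0, 'gripper_width': 0.08509306154802643}
scene [[417.24770519   0.         318.09406572]
 [  0.         417.24770519 197.48791482]
 [  0.           0.           1.        ]] [ 1.25116525 -0.3468243   0.7085942 ] [0.88326527 0.00696999 1.11362226] ['frame', 'K', 'origin', 'attitude']
top [[472.96488182   0.         322.5839521 ]
 [  0.         472.96488182 201.21721496]
 [  0.           0.           1.        ]] [ 0.33353583 -0.00793374  1.25019175] [ 0.16610205 -0.0031006  -1.58416673] ['frame', 'K', 'origin', 'attitude']
wrist [[306.67583848   0.         316.32383067]
 [  0.         306.67583848 198.09180374]
 [  0.           0.           1.        ]] [ 0.35907547 -0.5760125   0.3735358 ] [-0.29668527  0.0022807  -1.12323928] ['frame', 'K', 'origin', 'attitude']
```

View pics/top0.png

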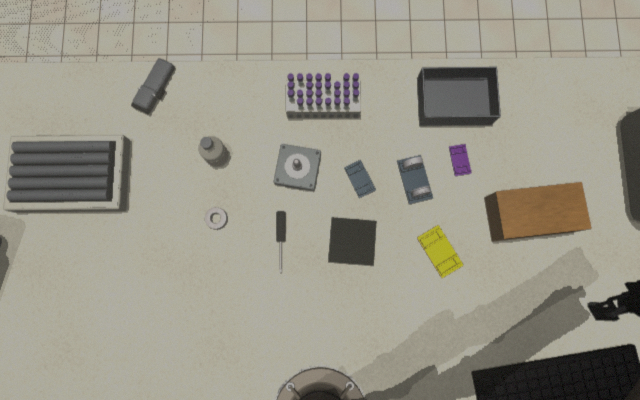

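View pics/scene0.png

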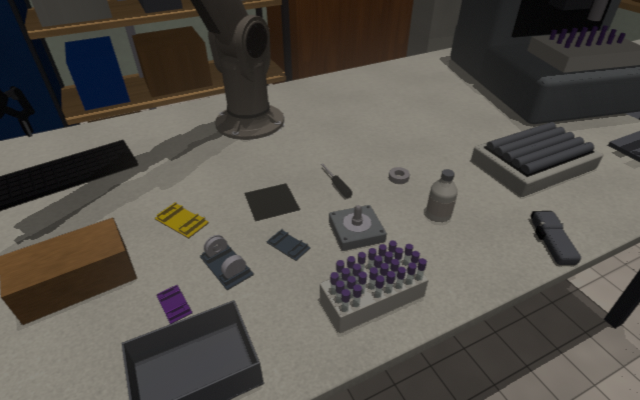

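The top view shows the stand with two discs at about (414,179), drive at (298,167), collar at (216,218), mat at (352,241), screwdriver at (281,240) and bottle at (210,150). The scene view shows the discs at (215,245) and (233,266). Next I zoom in on the discs.

```bash
cat > h.py <<'E'
import numpy as np,cv2,pickle
from scipy.spatial.transform import Rotation as R
def unproj(im,px,z):
    px=np.atleast_2d(np.asarray(px,float)); K=im["K"]
    d=np.c_[(px[:,0]-K[0,2])/K[0,0],-(px[:,1]-K[1,2])/K[1,1],-np.ones(len(px))]
    d=R.from_euler("xyz",im["attitude"]).apply(d); o=np.asarray(im["origin"])
    return o+d*((z-o[2])/d[:,2])[:,None]
def proj(im,P):
    P=np.atleast_2d(P); c=R.from_euler("xyz",im["attitude"]).inv().apply(P-im["origin"]); K=im["K"]
    return np.c_[K[0,2]+K[0,0]*c[:,0]/-c[:,2],K[1,2]-K[1,1]*c[:,1]/-c[:,2]]
E
python3 - <<'E'
from h import *
d=pickle.load(open("im0.pkl","rb"))
t=d["top"];s=d["scene"]
c=lambda f,x,y,w,h,k:cv2.resize(f[y:y+h,x:x+w,::-1],None,fx=k,fy=k,interpolation=cv2.INTER_CUBIC)
a=c(s["frame"],190,225,80,60,5); b=c(s["frame"],320,190,80,60,5)
e=c(t["frame"],380,150,80,60,5); g=c(t["frame"],265,135,80,60,5)
cv2.imwrite("pics/z1.png",np.vstack([np.hstack([a,b]),np.hstack([e,g])]))
for n,p,z in [("collar",(216,218),.018),("drive",(298,167),.03),("mat",(352,241),.002),("discA",(411,162),.058),("discB",(420,190),.058),("stand",(414,179),.0),("bottle",(213,157),0),("drvr",(281,240),0.01)]: print(n,unproj(t,p,z).round(4))
for n,p,z in [("collar",(399.5,173.5),.018),("drive",(358,224),.03),("mat",(272,201),.002),("tip",(358,206),.08)]: print(n,unproj(s,p,z).round(4))
E
```

```text
collar [[0.499  0.2658 0.018 ]]
drive [[0.6307 0.0494 0.03  ]]
mat [[ 0.4353 -0.0908  0.002 ]]
discA [[ 0.6335 -0.245   0.058 ]]
discB [[ 0.5593 -0.2648  0.058 ]]
stand [[ 0.6008 -0.2625  0.    ]]
bottle [[0.6689 0.2819 0.    ]]
drvr [[0.4397 0.0958 0.01  ]]
collar [[0.5018 0.2703 0.018 ]]
drive [[0.6392 0.0546 0.03  ]]
mat [[ 0.4353 -0.0868  0.002 ]]
tip [[0.6317 0.056  0.08  ]]
```

View pics/z1.png

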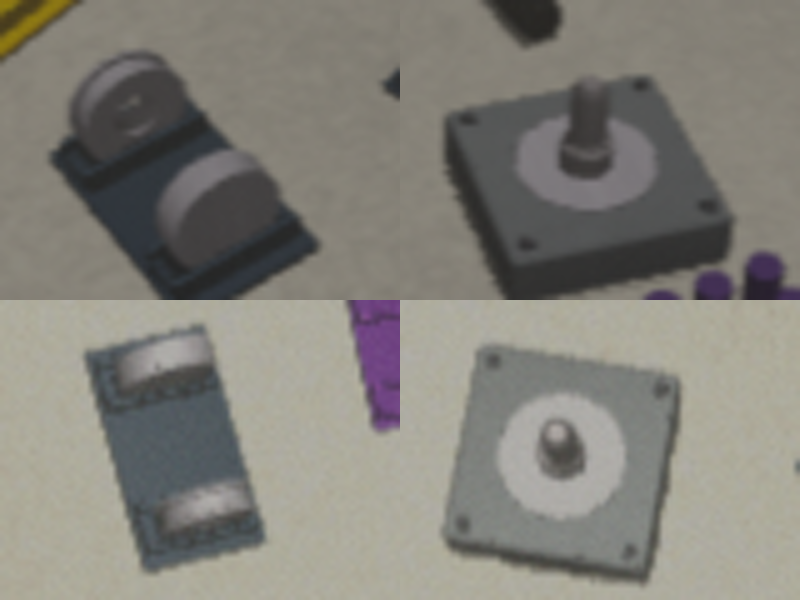

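The disc with the bore is the one nearer the robot, at about (0.56,-0.265). The far one, at x≈0.633, is the plain blank. Next I work out the move to hover over the collar.

```bash
cat >> h.py <<'E'
def plan(wps,st=None):
    """wps: (x,y,z,roll,pitch,yaw) -> shift cm and rotvec deg in the present tool frame"""
    from station import manip
    st=st or manip.read_state(); R0=R.from_euler("xyz",st["ee_rot"])
    for w in wps:
        w=np.array(w,float); d=R0.inv().apply(w[:3]-st["ee_pos"])*100
        r=np.degrees((R0.inv()*R.from_euler("xyz",w[3:])).as_rotvec())
        print(d.round(2),r.round(1))
def shot(n,name=None):
    from station import imaging
    im=imaging.get_image(n)
    if name: cv2.imwrite(f"pics/{name}.png",im["frame"][:,:,::-1])
    return im
E
python3 - <<'E'
from h import *
P=np.pi
for a in [-.9,-.6,-.2,.2,.492]:
    r=.62 if a<.4 else .57
    plan([(r*np.cos(a),r*np.sin(a),.25 if a<.4 else .2,P,0,a+P/2)])
E
```

```text
[13.71 -6.99  0.57] [ -0.1  -0.  -12.8]
[ 30.97 -13.74   0.58] [ -0.1  -0.  -30. ]
[ 49.44 -30.04   0.6 ] [ -0.1  -0.  -52.9]
[ 60.11 -52.25   0.63] [ -0.1  -0.  -75.8]
[ 56.95 -69.97   5.65] [ -0.1  -0.1 -92.5]
```

Request:
drive_tool(deltas=[8, -4, 0, 0, 0, -8, 8.5, 14, -7, 0, 0, 0, -13, 8.5, 22, -10, 0, 0, 0, -21, 8.5, 31, -14, 0, 0, 0, -30, 8.5, 37, -19, 0, 0, 0, -38, 8.5, 43, -24, 0, 0, 0, -45, 8.5, 49.5, -30, 0, 0, 0, -53, 8.5, 55, -41, 0, 0, 0, -64, 8.5, 60, -52, 0.6, 0, 0, -76, 8.5, 59, -60, 3, 0, 0, -84, 8.5, 57, -70, 5.6, 0, 0, -92.5, 8.5, 57, -70, 5.6, 0, 0, -92.5, 8.5])

```text
clock: 1.65
ee_pos: [0.5446, 0.0541, 0.2315]
ee_rot: [3.141, -0.0, 2.064]
force: [0.4, 0.7, 0.5]
gripper_width: 0.0853
grip_force: 0.0
```

```bash
python3 - <<'E'
from h import *
plan([(.5,.268,.2,np.pi,0,2.06)])
E
```

```text
[20.95  6.19  3.15] [ 0.  -0.   0.2]
```

Request:
drive_tool(deltas=[5, 1.5, 0.8, 0, 0, 0, 8.5, 10, 3, 1.6, 0, 0, 0, 8.5, 15, 4.5, 2.4, 0, 0, 0, 8.5, 20.9, 6.2, 3.1, 0, 0, 0, 8.5, 20.9, 6.2, 3.1, 0, 0, 0, 8.5, 20.9, 6.2, 3.1, 0, 0, 0, 8.5])

```text
clock: 2.4
ee_pos: [0.5011, 0.2656, 0.2005]
ee_rot: [-3.141, 0.0, 2.063]
force: [0.5, -0.2, -0.3]
gripper_width: 0.085
grip_force: 0.0
```

```bash
python3 - <<'E'
from h import *
from station import manip
im=shot("wrist","w1"); pickle.dump(im,open("w1.pkl","wb")); s=manip.read_state()
print(s["ee_pos"],s["ee_rot"],s["q"].round(3),proj(im,[.5,.268,.018]))
t=pickle.load(open("im0.pkl","rb"))
E
```

```text
[0.5016018  0.26461553 0.20056248] [-3.14090845e+00  8.86848626e-04  2.06080413e+00] [-0.122  0.428 -0.603  1.84   0.292  0.963 -0.362] [[316.93061639 179.21546572]]
```

View pics/w1.png

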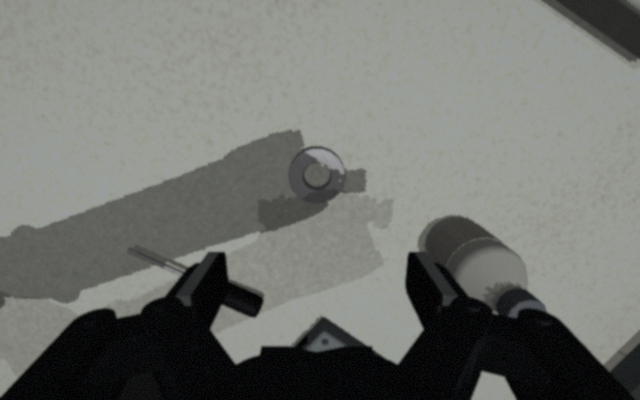

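The collar is centred at about (317,174), with its bore at (316,174). I refine this against the top and scene views.

```bash
python3 - <<'E'
from h import *
im=pickle.load(open("w1.pkl","rb"));d=pickle.load(open("im0.pkl","rb"))
for p in [(317,174),(289,174),(345,174),(317,146),(317,202)]: print(unproj(im,p,.018).round(4))
for n,(x,y,w,h) in {"top":(200,202,32,32),"scene":(383,160,32,28)}.items():
    g=cv2.cvtColor(d[n]["frame"],cv2.COLOR_RGB2LAB)[y:y+h,x:x+w].astype(float)
    bg=np.median(g.reshape(-1,3),0); m=(np.abs(g-np.median(np.r_[g[0],g[-1]],0)).sum(2)>22).astype(np.uint8)
    c=max(cv2.findContours(m,cv2.RETR_EXTERNAL,cv2.CHAIN_APPROX_NONE)[0],key=cv2.contourArea)
    e=cv2.fitEllipse(c); q=np.array(e[0])+(x,y); print(n,q,e[1],unproj(d[n],q,.009))
# spindle axis in the first pictures
E
```

```text
[[0.4975 0.2728 0.018 ]]
[[0.4728 0.2595 0.018 ]]
[[0.5222 0.286  0.018 ]]
[[0.4844 0.2973 0.018 ]]
[[0.5114 0.2468 0.018 ]]
top [215.46854019 217.91219616] (21.823816299438477, 22.858173370361328) [[0.50044378 0.26916013 0.009     ]]
scene [398.56673145 175.55954456] (15.851210594177246, 21.683317184448242) [[0.49901114 0.27033369 0.009     ]]
```

```bash
python3 - <<'E'
from h import *
plan([(.499,.2705,.09,np.pi,0,2.06)])
E
```

```text
[ 0.65  0.05 11.06] [-0.   0.1  0. ]
```

Request:
drive_tool(deltas=[0.6, 0, 5.5, 0, 0, 0, 8.5, 0.6, 0, 11, 0, 0, 0, 8.5, 0.6, 0, 11, 0, 0, 0, 8.5, 0.6, 0, 11, 0, 0, 0, 8.5])

```text
clock: 2.95
ee_pos: [0.4997, 0.271, 0.0926]
ee_rot: [3.14, 0.0, 2.06]
force: [-0.1, 0.4, 1.1]
gripper_width: 0.085
grip_force: 0.0
```

```bash
python3 - <<'E'
from h import *
from station import manip
im=shot("wrist","w2"); pickle.dump(im,open("w2.pkl","wb")); s=manip.read_state()
print(s["ee_pos"],s["ee_rot"]); print(proj(im,[[.499,.2705,.018],[.5,.268,.018]]))
f=im["frame"]; cv2.imwrite("pics/w2c.png",cv2.resize(f[100:400,120:520,::-1],None,fx=1.5,fy=1.5))
E
```

```text
[0.50005966 0.27150314 0.09322059] [3.13801265e+00 7.36748747e-05 2.06084769e+00]
[[315.26447409 220.72648278]
 [314.83423022 224.43639324]]
```

View pics/w2c.png

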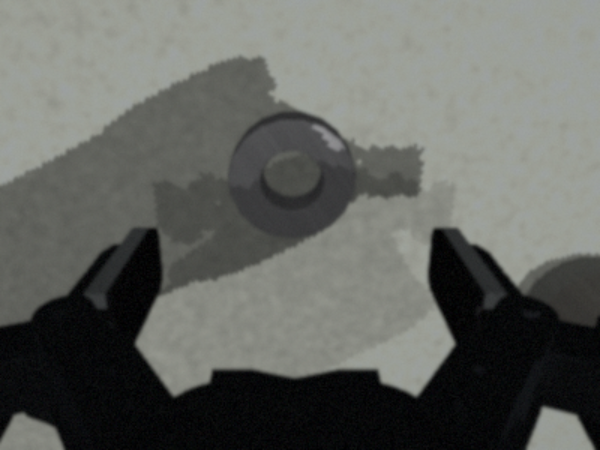

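The collar bore centre in the full frame is about (315,220), which matches (0.499,0.2705), so the tool is centred. I descend in steps.

Request:
drive_tool(deltas=[0, 0.1, 3, 0, 0, 0, 8.5, 0, 0.1, 5, 0, 0, 0, 8.5, 0, 0.1, 6.2, 0, 0, 0, 8.5, 0, 0.1, 6.7, 0, 0, 0, 8.5, 0, 0.1, 6.7, 0, 0, 0, 8.5])

```text
clock: 3.62
ee_pos: [0.4993, 0.2719, 0.024]
ee_rot: [3.141, 0.0, 2.062]
force: [0.9, -0.3, 0.3]
gripper_width: 0.0848
grip_force: 0.0
```

Request:
drive_tool(deltas=[0, 0, 0.3, 0, 0, 0, 8.0, 0, 0, 0.3, 0, 0, 0, 4, 0, 0, 0.3, 0, 0, 0, 4, 0, 0, 0.3, 0, 0, 0, 4, 0, 0, 0.3, 0, 0, 0, 4])

```text
clock: 4.25
ee_pos: [0.4994, 0.2718, 0.0215]
ee_rot: [3.141, 0.0, 2.062]
force: [-1.7, -1.1, 5.3]
gripper_width: 0.0551
grip_force: 63.7
```

Request:
drive_tool(deltas=[0, 0, -2, 0, 0, 0, 4, 0, 0, -5, 0, 0, 0, 4, 0, 0, -10, 0, 0, 0, 4, 0, 0, -12, 0, 0, 0, 4, 0, 0, -12, 0, 0, 0, 4])

```text
clock: 4.88
ee_pos: [0.5, 0.272, 0.1424]
ee_rot: [3.138, 0.0, 2.062]
force: [-0.3, 0.3, -2.6]
gripper_width: 0.0551
grip_force: 64.7
```

```bash
python3 - <<'E'
from h import *
from station import manip
im=shot("wrist","w3"); pickle.dump(im,open("w3.pkl","wb")); s=manip.read_state()
print(s["ee_pos"],s["ee_rot"],s["force"],s["gripper_width"])
f=im["frame"]; a=cv2.resize(f[180:400,180:460,::-1],None,fx=2,fy=2)
cv2.imwrite("pics/w3c.png",a)
E
```

```text
[0.49918571 0.27129235 0.14075335] [3.14131667e+00 4.37833106e-04 2.06191341e+00] [-0.02899662 -1.09666816 -3.38855322] 0.055071352662987454
```

View pics/w3c.png

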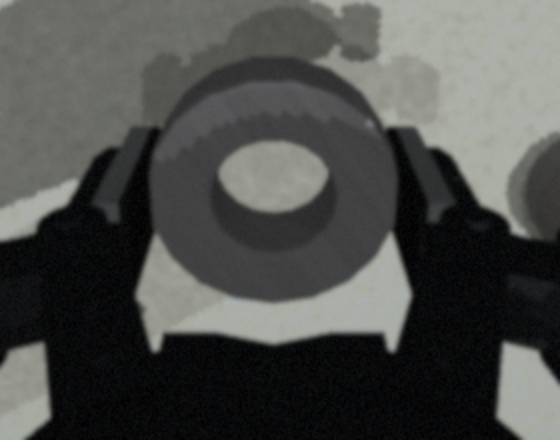

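The collar is held centrally, with its bore rim centred at about full-frame (317,277). Next I locate the spindle and the collar in the tool frame.

```bash
python3 - <<'E'
from h import *
im=pickle.load(open("w3.pkl","rb"));d=pickle.load(open("im0.pkl","rb"))
pos=np.array([.4992,.2713,.1408]);R0=R.from_euler("xyz",[np.pi,0,2.062])
for p in [(317,277.5),(317,275.8)]: print("collar tool",R0.inv().apply(unproj(im,p,.1373)-pos).round(4))
# washer blob fit
for n,(x,y,w,h) in {"top":(285,152,26,28),"scene":(340,208,36,28)}.items():
    g=cv2.cvtColor(d[n]["frame"],cv2.COLOR_RGB2GRAY)[y:y+h,x:x+w]
    _,m=cv2.threshold(g,0,255,cv2.THRESH_OTSU)
    c=max(cv2.findContours(m,cv2.RETR_EXTERNAL,cv2.CHAIN_APPROX_NONE)[0],key=cv2.contourArea)
    c=cv2.convexHull(c);e=cv2.fitEllipse(c);q=np.array(e[0])+(x,y);print(n,q,e[1],unproj(d[n],q,.03).round(4))
t,s=d["top"],d["scene"]
print("tip top",unproj(t,(296.4,161.2),.078),"scene",unproj(s,(358,206.8),.08))
cs=np.array([[265+(x-400)/5,135+(y-300)/5] for x,y in [(482,345),(680,375),(648,575),(445,545)]])
print(unproj(t,cs[:2],.03).round(4), unproj(t,cs[2:],.03).round(4))
E
```

```text
collar tool [[-0.0006  0.0011  0.0035]]
collar tool [[0.0003 0.0011 0.0035]]
top [296.992589   165.67563152] (24.8398494720459, 25.178085327148438) [[0.6343 0.0521 0.03  ]]
scene [356.67896271 221.83784866] (18.81300926208496, 28.344423294067383) [[0.6313 0.0556 0.03  ]]
tip top [[0.63424811 0.05115181 0.078     ]] scene [[0.63413026 0.05451321 0.08      ]]
[[ 0.6943  0.0934  0.03  ]
 [ 0.6764 -0.0121  0.03  ]] [[0.5682 0.0061 0.03  ]
 [0.5856 0.1128 0.03  ]]
```

```bash
python3 - <<'E'
from h import *
plan([(.6,.11,.2,np.pi,0,2.06),(.657,.009,.2,np.pi,0,2.06)])
E
```

```text
[-18.98   1.28  -5.92] [0.  0.  0.1]
[-30.57   1.55  -5.91] [0.  0.  0.1]
```

Request:
drive_tool(deltas=[-3, 0.2, -2, 0, 0, 0, 4, -8, 0.5, -4, 0, 0, 0, 4, -13, 1, -6, 0, 0, 0, 4, -18, 1.2, -6, 0, 0, 0, 4, -23, 1.4, -6, 0, 0, 0, 4, -27, 1.5, -6, 0, 0, 0, 4, -30, 1.5, -6, 0, 0, 0, 4, -30.5, 1.5, -6, 0, 0, 0, 4, -30.5, 1.5, -6, 0, 0, 0, 4, -30.5, 1.5, -6, 0, 0, 0, 4])

```text
clock: 6.18
ee_pos: [0.6555, 0.0118, 0.2002]
ee_rot: [-3.141, -0.001, 2.065]
force: [-0.2, 0.9, -1.9]
gripper_width: 0.0552
grip_force: 64.7
```

```bash
python3 - <<'E'
from h import *
from station import manip
im=shot("wrist","w4"); s=manip.read_state(); im["st"]=s; pickle.dump(im,open("w4.pkl","wb"))
print(s["ee_pos"],s["ee_rot"],s["force"],s["gripper_width"],proj(im,[[.6335,.053,.03],[.6335,.053,.08]]))
E
```

```text
[0.65571183 0.01169743 0.20052954] [-3.14122364e+00 -9.48643187e-04  2.06466214e+00] [-0.36416401  0.59107142 -3.08537254] 0.05558127250429282 [[316.90419832 136.24847696]
 [316.98186637 142.58184122]]
```

View pics/w4.png

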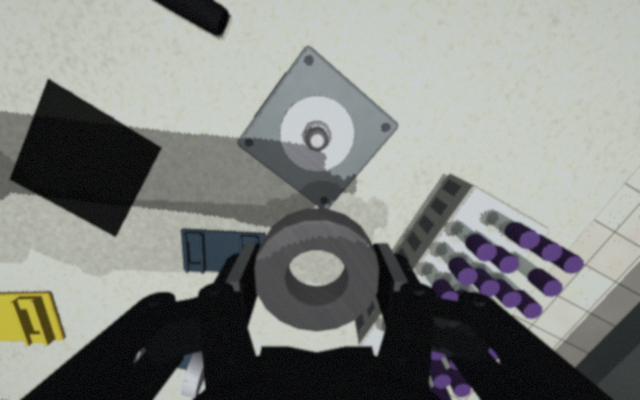

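The spindle tip is at about (317,140), the washer centre at (317,133), and the housing corners at (309,46), (398,126), (322,207) and (238,142).

```bash
python3 - <<'E'
from h import *
im=pickle.load(open("w4.pkl","rb"));s=im["st"];R0=R.from_euler("xyz",s["ee_rot"])
c=unproj(im,[(309,46),(398,126),(322,207),(238,142)],.03); print(c.mean(0),np.linalg.norm(c-np.roll(c,1,0),axis=1))
x,y,w,h=270,85,95,95
g=cv2.cvtColor(im["frame"],cv2.COLOR_RGB2GRAY)[y:y+h,x:x+w]; m=(g>175).astype(np.uint8)
for k in cv2.findContours(m,cv2.RETR_EXTERNAL,cv2.CHAIN_APPROX_NONE)[0]:
    if cv2.contourArea(k)>300: e=cv2.fitEllipse(cv2.convexHull(k));q=np.array(e[0])+(x,y);print(q,e[1],unproj(im,q,.03))
print("tip",unproj(im,(317,140),.08), "collar", unproj(im,(317,266.5),.197))
cv2.imwrite("pics/w4z.png",cv2.resize(im["frame"][100:170,280:355,::-1],None,fx=8,fy=8,interpolation=cv2.INTER_CUBIC))
E
```

```text
[0.63204183 0.05528571 0.03      ] [0.10507911 0.10504091 0.10459788 0.10122312]
[316.94993591 132.98851776] (72.86175537109375, 74.2756118774414) [[0.63213112 0.05562975 0.03      ]]
tip [[0.63258005 0.05473655 0.08      ]] collar [[0.65275694 0.01692658 0.197     ]]
```

View pics/w4z.png

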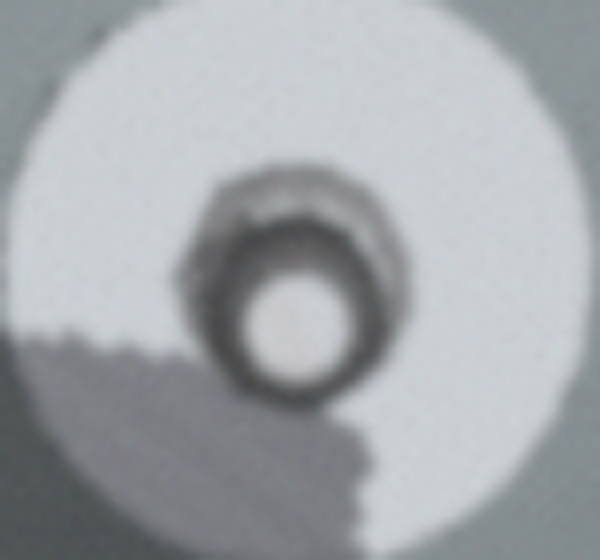

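```bash
python3 - <<'E'
from h import *
plan([(.6314,.0548,.15,np.pi,0,2.06),(.6314,.0548,.084,np.pi,0,2.06)])
E
```

```text
[ 4.94 -0.1   5.06] [-0.  -0.1  0.3]
[ 4.94 -0.09 11.66] [-0.  -0.1  0.3]
```

Request:
drive_tool(deltas=[4.9, -0.1, 0, 0, 0, 0, 4, 4.9, -0.1, 4, 0, 0, 0, 4, 4.9, -0.1, 8, 0, 0, 0, 4, 4.9, -0.1, 10.5, 0, 0, 0, 4, 4.9, -0.1, 11.6, 0, 0, 0, 4, 4.9, -0.1, 11.6, 0, 0, 0, 4, 4.9, -0.1, 11.6, 0, 0, 0, 4])

```text
clock: 7.1
ee_pos: [0.6333, 0.0531, 0.0862]
ee_rot: [3.139, 0.001, 2.062]
force: [0.3, -0.1, -2.0]
gripper_width: 0.0549
grip_force: 64.6
```

```bash
python3 - <<'E'
from h import *
from station import manip
im=shot("wrist","w5"); s=manip.read_state(); im["st"]=s; pickle.dump(im,open("w5.pkl","wb"))
print(s["ee_pos"],s["ee_rot"],s["force"],s["gripper_width"])
cv2.imwrite("pics/w5z.png",cv2.resize(im["frame"][205:345,240:400,::-1],None,fx=4,fy=4,interpolation=cv2.INTER_CUBIC))
E
```

```text
[0.63330775 0.05293023 0.08626681] [3.13933626e+00 8.27811410e-04 2.06229117e+00] [ 0.52309678 -0.36640268 -2.63691165] 0.054777529532687046
```

View pics/w5z.png

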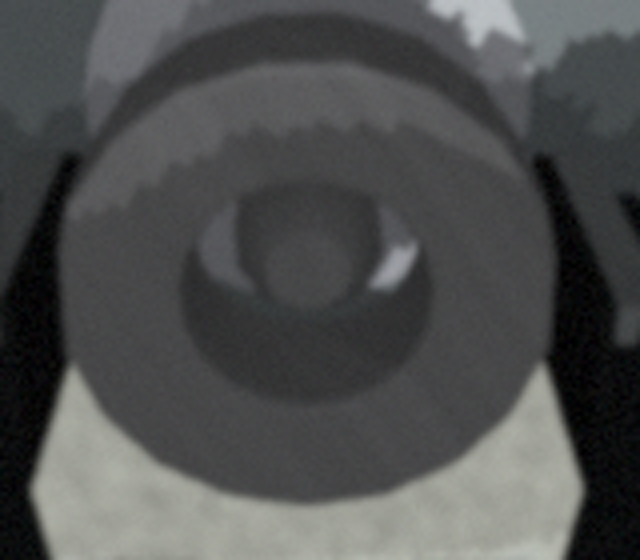

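In the crop, the tip is at (308,270) inside the bore centred at (307,293). After allowing for parallax, about 1.3 mm more along tool +x is needed.

Request:
drive_tool(deltas=[0.15, 0, 0, 0, 0, 0, 4, 0.15, 0, 0.8, 0, 0, 0, 4, 0.15, 0, 1.5, 0, 0, 0, 4, 0.15, 0, 1.5, 0, 0, 0, 4])

```text
clock: 7.65
ee_pos: [0.631, 0.0537, 0.0688]
ee_rot: [-3.14, -0.001, 2.062]
force: [0.1, -0.0, -2.3]
gripper_width: 0.0552
grip_force: 64.6
```

```bash
python3 - <<'E'
from h import *
from station import manip
im=shot("wrist","w6"); s=manip.read_state()
print(s["ee_pos"],s["ee_rot"],s["force"],s["gripper_width"])
E
```

```text
[0.63129895 0.05384163 0.06922748] [-3.14056490e+00 -4.43344049e-04  2.06220343e+00] [ 0.68892183  0.29006065 -1.48096637] 0.055174146382894265
```

Request:
drive_tool(deltas=[0, 0.12, 0, 0, 0, 0, 4, 0, 0.12, 0, 0, 0, 0, 4, 0, 0.12, 0.3, 0, 0, 0, 4, 0, 0.12, 0.3, 0, 0, 0, 4])

```text
clock: 8.2
ee_pos: [0.6325, 0.0544, 0.0665]
ee_rot: [-3.141, -0.0, 2.062]
force: [0.3, -0.3, -2.5]
gripper_width: 0.0556
grip_force: 64.6
```

Position is as wanted and there is no side load yet. I press on down over the step.

Request:
drive_tool(deltas=[0, 0, 0.2, 0, 0, 0, 4, 0, 0, 0.4, 0, 0, 0, 4, 0, 0, 0.6, 0, 0, 0, 4, 0, 0, 0.6, 0, 0, 0, 4])

```text
clock: 8.7
ee_pos: [0.6326, 0.0544, 0.0606]
ee_rot: [-3.141, -0.0, 2.062]
force: [-0.0, -0.0, -2.1]
gripper_width: 0.0551
grip_force: 64.6
```

Request:
drive_tool(deltas=[0, 0, 0.4, 0, 0, 0, 4, 0, 0, 0.7, 0, 0, 0, 4, 0, 0, 0.9, 0, 0, 0, 4, 0, 0, 0.95, 0, 0, 0, 4, 0, 0, 0.95, 0, 0, 0, 4])

```text
clock: 9.32
ee_pos: [0.6326, 0.0545, 0.0516]
ee_rot: [-3.141, 0.0, 2.062]
force: [-1.3, 0.2, 2.9]
gripper_width: 0.0553
grip_force: 65.2
```

Request:
drive_tool(deltas=[0, 0, 0, 0, 0, 0, 6.5, 0, 0, 0, 0, 0, 0, 8.5, 0, 0, 0, 0, 0, 0, 8.5, 0, 0, -3, 0, 0, 0, 8.5, 0, 0, -8, 0, 0, 0, 8.5, 0, 0, -12, 0, 0, 0, 8.5])

```text
clock: 10.07
ee_pos: [0.6331, 0.0547, 0.1732]
ee_rot: [3.14, 0.0, 2.062]
force: [0.9, -0.0, 0.1]
gripper_width: 0.085
grip_force: 0.0
```

```bash
python3 - <<'E'
from h import *
from station import manip
im=shot("wrist","w7"); s=manip.read_state(); im["st"]=s; pickle.dump(im,open("w7.pkl","wb"))
print(s["ee_pos"],s["ee_rot"],s["force"],s["gripper_width"],s["q"])
print(proj(im,[[.6325,.0545,.048],[.6325,.0545,.08]]))
cv2.imwrite("pics/w7z.png",cv2.resize(im["frame"][130:290,220:420,::-1],None,fx=3,fy=3,interpolation=cv2.INTER_CUBIC))
# pulley move
d=pickle.load(open("im0.pkl","rb"));t=d["top"]
cs=np.array([[380+x/5,150+(y-300)/5] for x,y in [(88,350),(203,325),(263,543),(145,570)]])
c=unproj(t,cs,.006);print(c.round(4),c.mean(0),np.linalg.norm(c-np.roll(c,1,0),axis=1))
E
```

```text
[0.63578605 0.0554334  0.17880389] [3.13320781e+00 3.05708893e-03 2.06217882e+00] [2.20580865 0.38424595 3.33168795] 0.08497966785438131 [ 0.20109761  0.54670702 -0.5330996   1.69730395  0.32563739  0.97760214
  0.04146026]
[[315.77731908 198.37494973]
 [315.76123333 211.21560706]]
[[ 0.6526 -0.2192  0.006 ]
 [ 0.6658 -0.2822  0.006 ]
 [ 0.5454 -0.3086  0.006 ]
 [ 0.5316 -0.2449  0.006 ]] [ 0.59883315 -0.26373295  0.006     ] [0.1237304  0.06435411 0.12327298 0.06519862]
```

View pics/w7z.png

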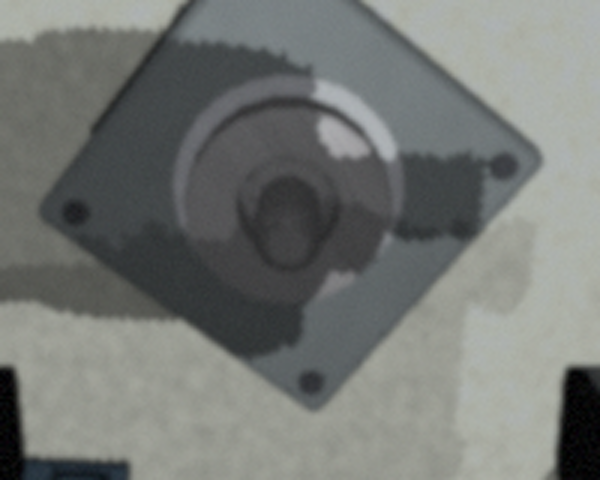

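The collar sits flat and concentric around the spindle (collar about (290,195), spindle (288,225) in the crop). All 10 views are used, so from here I measure numerically. I now hover over the pulley.

```bash
python3 - <<'E'
from h import *
plan([(.6,-.1,.2,np.pi,0,1.92),(.5597,-.2721,.2,np.pi,0,1.783)])
E
```

```text
[-12.02 -10.47  -2.17] [0.5 0.1 8.1]
[-25.29 -22.14  -2.23] [ 0.5  0.1 16. ]
```

Request:
drive_tool(deltas=[-4, -3.5, -2, 0, 0, 3, 8.5, -8, -7, -2, 0, 0, 6, 8.5, -12, -10.5, -2, 0, 0, 8, 8.5, -17, -15, -2, 0, 0, 11, 8.5, -21, -18.5, -2, 0, 0, 14, 8.5, -25.3, -22.1, -2, 0, 0, 16, 8.5, -25.3, -22.1, -2, 0, 0, 16, 8.5, -25.3, -22.1, -2, 0, 0, 16, 8.5, -25.3, -22.1, -2, 0, 0, 16, 8.5])

```text
clock: 11.25
ee_pos: [0.5579, -0.2709, 0.1914]
ee_rot: [3.141, -0.001, 1.786]
force: [0.2, 0.3, -0.0]
gripper_width: 0.085
grip_force: 0.0
```

```bash
python3 - <<'E'
from h import *
from station import manip
im=shot("wrist","w8"); s=manip.read_state(); im["st"]=s; pickle.dump(im,open("w8.pkl","wb"))
print(s["ee_pos"],s["ee_rot"])
P=np.array([.5597,-.2721]); ax=np.array([np.cos(.2125),np.sin(.2125)]); n=np.array([-ax[1],ax[0]])
pts=[[*(P+a*ax+b*n),z] for a,b,z in [(0,0,.058),(-.008,0,.058),(.008,0,.058),(0,-.026,.032),(0,.026,.032)]]
print(proj(im,pts).round(1))
u,v=proj(im,pts[:1])[0].astype(int)
g=cv2.cvtColor(im["frame"],cv2.COLOR_RGB2GRAY)
print(u,v); print(g[max(0,v-60):v+40:3,u-64:u+64:4])
E
```

```text
[ 0.55792239 -0.27099002  0.19140271] [ 3.14112622e+00 -5.32913907e-04  1.78583755e+00]
[[318.3 197.5]
 [309.  197.4]
 [327.7 197.5]
 [318.  215.5]
 [318.2 162. ]]
318 197
[[174 174 178 ... 177 177 175]
 [171 168 173 ... 173 174 172]
 [122 138 120 ... 175 175 173]
 ...
 [ 86  85  86 ... 157 156 160]
 [ 88  90  85 ... 157 155 153]
 [141 125  88 ... 156 158 154]]
```

```bash
python3 - <<'E'
from h import *
im=pickle.load(open("w8.pkl","rb")); L=cv2.cvtColor(im["frame"],cv2.COLOR_RGB2LAB)
np.set_printoptions(linewidth=250,threshold=5000)
print(np.arange(284,354,2))
for r in range(150,232,5): print(r,L[r,284:354:2,0]);
print()
for r in range(150,232,10): print(r,L[r,284:354:2,2].astype(int)-128)
E
```

```text
[284 286 288 290 292 294 296 298 300 302 304 306 308 310 312 314 316 318 320 322 324 326 328 330 332 334 336 338 340 342 344 346 348 350 352]
150 [132 134 142 157 169 180 135  86  89  90  83  69  76  72  70  73  68  68  70  62  68  68  68  70  82  86  85  89  87  85  88  86  89  88  88]
155 [120 113 118 120 121 117  90  59  69  72  66  82  77  88  92  92  93  92  93  92  92  90  66  82  81  88  89  90  90  89  89  88  86  87  88]
160 [117 119 121 120 115 117  96  44  43  41  41  58  54  54  72  60  57  61  72  64  62  80  71  82  81  90  90  86  85  87  87  87  88  84  85]
165 [120 118 119 117 117 115  99  46  38  40  42  38  39  73  83  94 101  97  97  94  89 107  72  81  79  87  87  87  86  86  86  86  87  85  85]
170 [115 116 118 119 118 117 101  46  38  41  36  38  45  82  89  89  96  92  94 106 111 126  82  77  80  85  87  86  87  86  85  86  85  86  83]
175 [116 117 116 116 116 117 103  54  40  41  39  40  38  89  96  97 101 103 101  99  88 100  65  58  54  51  52  63  80  83  81  79  71  75  83]
180 [100 102 114 114 116 117 105  49  38  36  41  39  43  87  96  98 109 110 106 1
[... 1683 characters left out ...]
3  3  3  4  3  4  1 -5 -8 -6 -6 -6 -5 -2 -2 -2 -2 -3 -2 -2 -3 -3 -4 -8 -9 -9 -9 -9 -9 -9 -9 -8 -8 -7 -9]
180 [ 3  2  3  3  4  3  3 -2 -4 -5 -5 -7 -3 -3 -3 -2 -3 -3 -2 -2 -2 -2 -2 -7 -7 -6 -6 -6 -6 -6 -7 -6 -7 -6 -6]
190 [ 2  2  3  2  2  4  2 -2 -5 -5 -5 -6 -4 -3 -3 -3 -2 -3 -3 -3 -3 -2 -2 -6 -5 -6 -6 -6 -6 -7 -6 -5 -6 -5 -6]
200 [ 3  2  3  3  4  3  2 -1 -6 -6 -2 -5 -3 -2 -2 -1 -2 -3 -1 -2 -1 -3 -3 -5 -5 -5 -8 -3 -5 -7 -5 -6 -4 -5 -5]
210 [ 2  3  2  4  3  2  4  1 -5 -5 -3 -5 -5 -2 -2 -2 -1 -1 -1 -1 -2 -2 -4 -8 -7 -7 -6 -5 -7 -5 -5 -5 -5 -5 -6]
220 [3 2 4 2 3 2 3 3 3 3 1 2 2 3 5 5 4 4 5 4 4 5 4 4 5 4 5 5 4 5 4 5 5 5 4]
230 [3 4 3 3 2 3 2 4 3 2 2 4 3 4 4 5 4 4 4 5 5 4 4 5 4 5 3 4 4 5 4 4 4 4 5]
```

The pulley edge columns (309–328) and rows (163–213) match the prediction, so (0.5597,-0.2721) holds. I descend and grip across the faces.

Request:
drive_tool(deltas=[-0.1, 0.1, 4, 0, 0, 0, 4.5, -0.1, 0.1, 7, 0, 0, 0, 4.5, -0.1, 0.1, 7, 0, 0, 0, 4.5, -0.1, 0.1, 10, 0, 0, 0, 4.5, -0.1, 0.1, 13, 0, 0, 0, 4.5, -0.1, 0.1, 13.9, 0, 0, 0, 4.5, -0.1, 0.1, 13.9, 0, 0, 0, 4.5, -0.1, 0.1, 13.9, 0, 0, 0, 4.5])

```text
clock: 12.3
ee_pos: [0.5596, -0.2739, 0.054]
ee_rot: [3.14, 0.001, 1.783]
force: [0.1, -0.1, 0.5]
gripper_width: 0.0453
grip_force: 0.0
```

Request:
drive_tool(deltas=[0.1, 0, 0.2, 0, 0, 0, 1, 0.1, 0, 0.2, 0, 0, 0, 1, 0.1, 0, 0.2, 0, 0, 0, 1, 0.1, 0, 0.2, 0, 0, 0, 1, 0.1, 0, 0.2, 0, 0, 0, 1])

```text
clock: 12.92
ee_pos: [0.5589, -0.2726, 0.0509]
ee_rot: [3.141, 0.0, 1.783]
force: [0.1, 0.7, 5.1]
gripper_width: 0.015
grip_force: 59.3
```

Request:
drive_tool(deltas=[0, 0, -2, 0, 0, 0, 1, 0, 0, -5, 0, 0, 0, 1, 0, 0, -9, 0, 0, 0, 1, 0, 0, -12, 0, 0, 0, 1, 0, 0, -12, 0, 0, 0, 1, 0, 0, -12, 0, 0, 0, 1])

```text
clock: 13.68
ee_pos: [0.5571, -0.2728, 0.1696]
ee_rot: [-3.14, -0.001, 1.783]
force: [-0.8, 0.4, -0.5]
gripper_width: 0.0156
grip_force: 58.9
```

```bash
python3 - <<'E'
from h import *
from station import manip
s=manip.read_state(); print(s["ee_pos"],s["force"],s["gripper_width"],s["q"].round(2))
P=np.pi; t=np.radians(40)
d=pickle.load(open("im0.pkl","rb"))["top"]
m=(cv2.cvtColor(d["frame"],cv2.COLOR_RGB2GRAY)[205:280,315:390]<60).astype(np.uint8)
c=max(cv2.findContours(m,0,2)[0],key=cv2.contourArea); r=cv2.minAreaRect(c); print(r)
print(unproj(d,cv2.boxPoints(r)+(315,205),.002).round(3),unproj(d,np.array(r[0])+(315,205),.002))
plan([(.5,-.17,.17,P,0,1.6),(.45,-.09,.15,P+t/2,0,1.5),(.435,-.09,.12,P+t,0,1.5),(.435,-.09,.044,P+t,0,1.5)])
E
```

```text
[ 0.55710072 -0.27277508  0.16964791] [-0.76872748  0.41675658 -0.45650134] 0.015628377320654772 [ 0.66  0.51 -0.42  1.75  0.25  0.94  0.36]
((37.674774169921875, 35.878318786621094), (41.640892028808594, 42.37260437011719), 3.814074993133545)
[[ 0.385 -0.033  0.002]
 [ 0.496 -0.043  0.002]
 [ 0.487 -0.153  0.002]
 [ 0.376 -0.142  0.002]] [[ 0.43557035 -0.0925961   0.002     ]]
[11.25 -3.42 -0.02] [-0.1 -0.  10.5]
[20.12 -6.63  1.99] [19.8  2.8 16. ]
[20.43 -8.09  4.99] [39.6  5.6 15.5]
[20.43 -8.07 12.59] [39.6  5.6 15.5]
```

```bash
python3 - <<'E'
from h import *
P=np.pi; t=np.radians(40)
plan([(.5,-.17,.17,P,0,1.6),(.455,-.093,.15,P+t/2,0,1.5),(.445,-.093,.12,P+t,0,1.5)])
E
```

```text
[11.25 -3.42 -0.02] [-0.1 -0.  10.5]
[19.72 -6.2   1.99] [19.8  2.8 16. ]
[19.93 -7.17  4.99] [39.6  5.6 15.5]
```

Request:
drive_tool(deltas=[4, -1, 0, 0, 0, 4, 1, 8, -2.5, 0, 0, 0, 8, 1, 11.5, -3.5, 0, 4, 0.5, 11, 1, 15, -4.5, 0.7, 10, 1.5, 14, 1, 19.7, -6.2, 2, 20, 2.8, 16, 1, 19.9, -6.7, 3.5, 30, 4.2, 15.5, 1, 19.9, -7.2, 5, 39.6, 5.6, 15.5, 1, 19.9, -7.2, 5, 39.6, 5.6, 15.5, 1, 19.9, -7.2, 5, 39.6, 5.6, 15.5, 1])

```text
clock: 14.8
ee_pos: [0.4455, -0.0932, 0.1202]
ee_rot: [-2.447, 0.0, 1.501]
force: [-0.3, 0.3, -0.3]
gripper_width: 0.0149
grip_force: 58.8
```

```bash
python3 - <<'E'
from h import *
from station import manip
s=manip.read_state(); print(s["ee_pos"],s["ee_rot"],s["force"],s["gripper_width"],s["q"].round(2))
t=np.radians(40)
plan([(.445,-.093,.07,np.pi+t,0,1.5),(.445,-.093,.045,np.pi+t,0,1.5),(.445,-.093,.04,np.pi+t,0,1.5)])
E
```

```text
[ 0.44550666 -0.09321177  0.1201973 ] [-2.44679265e+00  2.04148916e-04  1.50114604e+00] [-0.25221197  0.33108415 -0.26406411] 0.01486905481832556 [ 0.33  0.7  -0.37  1.74  0.17  1.44 -0.19]
[0.02 3.17 3.89] [0.2 0.1 0. ]
[0.02 4.77 5.81] [0.2 0.1 0. ]
[0.02 5.09 6.19] [0.2 0.1 0. ]
```

Request:
drive_tool(deltas=[0, 1.6, 2, 0, 0, 0, 1, 0, 3.2, 3.9, 0, 0, 0, 1, 0, 4.4, 5.3, 0, 0, 0, 1, 0, 4.8, 5.8, 0, 0, 0, 1, 0, 5, 6, 0, 0, 0, 1, 0, 5, 6, 0, 0, 0, 1])

```text
clock: 15.55
ee_pos: [0.4462, -0.0933, 0.0427]
ee_rot: [-2.447, 0.0, 1.501]
force: [0.9, -0.3, -0.2]
gripper_width: 0.0151
grip_force: 58.9
```

Request:
drive_tool(deltas=[0, 0.06, 0.08, 0, 0, 0, 1, 0, 0.06, 0.08, 0, 0, 0, 1, 0, 0.06, 0.08, 0, 0, 0, 2.4, 0, 0.06, 0.08, 0, 0, 0, 2.4, 0, 0.06, 0.08, 0, 0, 0, 2.4])

```text
clock: 16.18
ee_pos: [0.4458, -0.0933, 0.0412]
ee_rot: [-2.446, 0.0, 1.501]
force: [0.5, 0.1, -0.7]
gripper_width: 0.0239
grip_force: 0.1
```

Request:
drive_tool(deltas=[0, 0, -0.8, 0, 0, 0, 2.6, 0, 0, -1.6, 0, 0, 0, 2.6, 0, 0, -2.6, 0, 0, 0, 2.6, 0, 0, -3.8, 0, 0, 0, 2.6, 0, 0, -6, 0, 0, 0, 2.6, 0, 0, -10, 0, 0, 0, 4, 0, 0, -12, 0, 0, 0, 6, 0, 0, -12, 0, 0, 0, 6])

```text
clock: 17.18
ee_pos: [0.5242, -0.0985, 0.1346]
ee_rot: [-2.449, 0.0, 1.501]
force: [0.1, 0.3, -1.2]
gripper_width: 0.0602
grip_force: 0.0
```

```bash
python3 - <<'E'
from h import *
from station import manip
s=manip.read_state(); print(s["ee_pos"],s["ee_rot"],s["force"])
for n in ("top","wrist"):
    im=shot(n,n+"9"); pickle.dump(im,open(n+"9.pkl","wb"))
    u,v=proj(im,[[.45,-.093,.018]])[0].astype(int); h=35 if n=="top" else 110
    g=cv2.cvtColor(im["frame"],cv2.COLOR_RGB2GRAY); y0,x0=max(0,v-h),max(0,u-h); g=g[y0:v+h,x0:u+h]
    print(n,(u,v)); np.set_printoptions(linewidth=250,threshold=9999)
    k=2 if n=="top" else 6; print(x0,y0); print(g[::k,::k])
E
```

```text
[ 0.52420265 -0.09848204  0.13457794] [-2.44939536e+00  2.61568747e-04  1.50097426e+00] [ 0.13684846  0.34805679 -1.16697923]
top (np.int64(353), np.int64(234))
318 199
[[202 202 202 201 200 202 200 200 200 200 198 197 199 198 198 200 199 163 115  60  58  57  56  56  62 103 122 125 128 125 126 124 102 105  82]
 [201 201 202 202 201 199 201 202 200 200 201 196 200 198 199 197 199 193  95  56  56  52  53  57  65 106 125 123 128 127 122 120 103 100  98]
 [203 202 201 202 200 200 200 202 201 198 202 198 200 200 199 199 195 194 110  61  64  67  62  57  74 106 128 124 122 125 124 126 107  99  99]
 [200 200 199 202 200 201 199 202 200 199 198 199 197 199 200 199 198 194 103  60  64  62  62  57  82 121 130 127 124 126 126 122 103  99 100]
 [199 202 199 200 204 201 199 201 202 199 202 198 199 200 197 198 196 191 109  67  55  56  62  79 101 123 127 126 127 124 121 119 103  99 100]
 [203 201 200 201 202 201 202 203 198 200 198 197 196 201 198 198 197 186 116  70  55  57  63 104 107 121 128 130 129 123 127 125 103 102 101]
 [202 200 199 201 199 198 200 200 197 200 199 200 198 198 196 198 200 192
[... 9006 characters left out ...]
02 103 104 105 104 106 104 103 103 104 104 100  23   7  13  17  69  66  18  13 128 129 126 126]
 [ 76  31  12  12   8 109 134 103 105 100 109 103 100 101 102 104 101 105 102 103 102 107 108 101 100  47  11   8   7  57  79  59  15  58 126 129 126]
 [ 85  38   9  11  12 217 173 133 105 106 122 177 104 103 102 103 101 103 102 106 103 102 102 100 103  89  10  15  15  69  70   9  18  21  19  82 129]
 [ 15  19   9   8  50 221 221 219 213 174 180 192 191 115 104 102 102 105 101 101 102 102 103 101 102 105  14   6  14  22  12  17  15  21  22  12  92]
 [ 15  12  11  12 159 220 220 219 218 187 190 192 191 195 175 101 103 103 104 100 106 102 103 100 102 105  36  18  18  15  17  17  19  15  15  18  14]]
```

The pulley lies flat on the mat (round ring with a dark bore). I fit it numerically.

```bash
cat >> h.py <<'E'
def ring(im,guess,h,thr,z):
    u,v=proj(im,[guess])[0].astype(int); g=cv2.cvtColor(im["frame"],cv2.COLOR_RGB2GRAY)
    y0,x0=max(0,v-h),max(0,u-h); m=(g[y0:v+h,x0:u+h]>thr).astype(np.uint8)
    out=[]
    cs,hi=cv2.findContours(m,cv2.RETR_CCOMP,cv2.CHAIN_APPROX_NONE)
    for c,k in zip(cs,hi[0]):
        if len(c)>8 and cv2.contourArea(c)>15:
            e=cv2.fitEllipse(c);q=np.array(e[0])+(x0,y0); out.append((q.round(1),np.round(e[1],1),"hole" if k[3]>=0 else "outer",unproj(im,q,z)[0].round(4)))
    return out
E
python3 - <<'E'
from h import *
for n,h in (("top",17),("wrist",52)):
    im=pickle.load(open(n+"9.pkl","rb"))
    for o in ring(im,[.45,-.093,.018],h,140,.018): print(n,o)
P=np.pi
plan([(.47,-.095,.15,P,0,1.4),(.45,-.093,.12,P,0,1.4)])
E
```

```text
top (array([353., 235.]), array([18.4, 18.4]), 'outer', array([ 0.4496, -0.0927,  0.018 ]))
top (array([353., 235.]), array([8.5, 8.5]), 'hole', array([ 0.4496, -0.0927,  0.018 ]))
wrist (array([337.8, 191.5]), array([46. , 58.4]), 'outer', array([ 0.4501, -0.0905,  0.018 ]))
wrist (array([336.8, 192.2]), array([18.1, 23.8]), 'hole', array([ 0.449 , -0.0912,  0.018 ]))
wrist (array([287.2, 302.2]), array([  3.6, 329.5]), 'outer', array([ 0.3737, -0.2271,  0.018 ]))
[-0.   -5.09  2.04] [-39.9   2.    5.6]
[ 0.06 -4.71  5.63] [-39.9   2.    5.6]
```

Request:
drive_tool(deltas=[0, -2.5, 1, -10, 0.5, 1.5, 8.5, 0, -5, 2, -20, 1, 3, 8.5, 0, -5, 2.5, -30, 1.5, 4.5, 8.5, 0, -5, 4, -40, 2, 5.6, 8.5, 0, -4.7, 5.6, -40, 2, 5.6, 8.5, 0, -4.7, 5.6, -40, 2, 5.6, 8.5, 0, -4.7, 5.6, -40, 2, 5.6, 8.5])

```text
clock: 18.15
ee_pos: [0.4513, -0.0936, 0.1206]
ee_rot: [3.139, 0.0, 1.399]
force: [0.6, 0.4, -0.1]
gripper_width: 0.085
grip_force: 0.0
```

```bash
python3 - <<'E'
from h import *
from station import manip
im=shot("wrist","w10"); s=manip.read_state(); print(s["ee_pos"],s["ee_rot"])
for o in ring(im,[.4495,-.092,.018],70,120,.018): print(o)
plan([(.4495,-.092,.03,np.pi,0,1.4)],s)
E
```

```text
[ 0.45171535 -0.09356209  0.12071023] [3.13804268e+00 3.01017595e-04 1.39943043e+00]
(array([354.9, 253.1]), array([49. , 64.9]), 'outer', array([ 0.475, -0.137,  0.018]))
(array([288.5, 198.8]), array([ 7.3, 16.7]), 'outer', array([ 0.4318, -0.0836,  0.018 ]))
(array([315.4, 186. ]), array([26.7, 58.4]), 'outer', array([ 0.4535, -0.0772,  0.018 ]))
(array([374.9, 164. ]), array([15.7, 87.2]), 'outer', array([ 0.499 , -0.0684,  0.018 ]))
[ 0.12 -0.28  9.07] [ 0.2  0.  -0. ]
```

```bash
python3 - <<'E'
from h import *
im=shot("wrist","w11")
for t in (50,65,80):
  for o in ring(im,[.4495,-.092,.018],48,t,.018): print(t,o)
E
```

```text
50 (array([311.5, 201.8]), array([67.5, 68.7]), 'outer', array([ 0.4489, -0.0889,  0.018 ]))
50 (array([311.6, 202. ]), array([18.3, 24.6]), 'hole', array([ 0.4489, -0.0891,  0.018 ]))
65 (array([311.5, 201.8]), array([66.7, 67.7]), 'outer', array([ 0.4489, -0.0889,  0.018 ]))
65 (array([311.8, 202.2]), array([20.1, 26.2]), 'hole', array([ 0.449 , -0.0893,  0.018 ]))
80 (array([311.4, 201.5]), array([65.5, 66.6]), 'outer', array([ 0.4488, -0.0887,  0.018 ]))
80 (array([311.7, 204.4]), array([25.3, 28.2]), 'hole', array([ 0.4486, -0.091 ,  0.018 ]))
```

Request:
drive_tool(deltas=[0.2, -0.3, 3, 0, 0, 0, 8.5, 0.2, -0.3, 6, 0, 0, 0, 8.5, 0.2, -0.3, 8.5, 0, 0, 0, 8.5, 0.2, -0.3, 9.5, 0, 0, 0, 8.5, 0.2, -0.3, 9.5, 0, 0, 0, 8.5, 0.2, -0.3, 9.5, 0, 0, 0, 8.5])

```text
clock: 19.0
ee_pos: [0.4492, -0.0913, 0.0262]
ee_rot: [3.137, 0.001, 1.399]
force: [0.3, -0.5, 0.4]
gripper_width: 0.0851
grip_force: 0.0
```

Request:
drive_tool(deltas=[0, 0, 0.1, 0, 0, 0, 7, 0, 0, 0.1, 0, 0, 0, 3.5, 0, 0, 0.1, 0, 0, 0, 3.5, 0, 0, 0.1, 0, 0, 0, 3.5, 0, 0, 0.1, 0, 0, 0, 3.5])

```text
clock: 19.62
ee_pos: [0.4487, -0.0913, 0.0256]
ee_rot: [3.138, 0.001, 1.4]
force: [-3.1, 0.8, 14.9]
gripper_width: 0.0487
grip_force: 59.4
```

Request:
drive_tool(deltas=[0, 0, -1, 0, 0, 0, 3.5, 0, 0, -4, 0, 0, 0, 3.5, 0, 0, -8, 0, 0, 0, 3.5, 0, 0, -14, 0, 0, 0, 3.5, 0, 0, -15, 0, 0, 0, 3.5, 0, 0, -15, 0, 0, 0, 3.5, 0, 0, -15, 0, 0, 0, 3.5])

```text
clock: 20.5
ee_pos: [0.4468, -0.091, 0.1731]
ee_rot: [3.141, 0.001, 1.399]
force: [0.2, -0.1, -1.6]
gripper_width: 0.0485
grip_force: 62.1
```

```bash
python3 - <<'E'
from h import *
from station import manip
im=shot("wrist","w12"); s=manip.read_state(); im["st"]=s; pickle.dump(im,open("w12.pkl","wb")); print(s["ee_pos"],s["ee_rot"],s["force"],s["gripper_width"])
R0=R.from_euler("xyz",s["ee_rot"]); top=s["ee_pos"]+R0.apply([0,0,.0076])  # pulley top face
u,v=proj(im,[top])[0]; print(u,v)
g=cv2.cvtColor(im["frame"],cv2.COLOR_RGB2GRAY); np.set_printoptions(linewidth=250,threshold=9999)
u,v=int(u),int(v); print(g[v-70:v+70:5,u-80:u+80:5])
plan([(.6325,.0545,.2,np.pi,0,1.4)],s)
E
```

```text
[ 0.44681711 -0.09098142  0.17296185] [-3.14145393e+00  6.21477556e-04  1.39946260e+00] [ 0.23490952  0.75656277 -1.05234086] 0.048438954435260265
316.93646390049037 272.2869216308992
[[126 128  29  17  17  16  14  17  18   5   5  16   9   2  11  10  10  14  15  14  10   5  14   9  11  18  71 174 172 182 178 178]
 [129 128  44  15  14  17  12  13  18  12  15   2   2   5  12   8   9  11  12  11  13  18  22   8  12  12  77 181 184 183 189 175]
 [125 128  73  19  15  15  16  14  15  15  13  13  22  71  96 107 116 106  84  56  25  26  23  21  22  21 112 178 183 181 181 180]
 [127 123 101  16  11  18  21  11  19  11  21  82 124 101  94  90  90  91  92  96  98  79  29  21  21  24 122 177 182 181 182 180]
 [131 125 118  16  18  18  14  14  12  42 117 100  87  91 100 111 119 117  90  75  83  91  93  50  22  23 116 187 191 179 187 178]
 [129 127 131  16  19  21  10   5  44 112  97 107 125 124 122 110  97  94  98  98  97  92  90  96  67  19  97 185 187 184 182 179]
 [127 128 127  17  14   9  16  31 118 107 126 125 123 123  97  97  95  95  96  97  96  94  98  86  94  21  74 179 181 187 184 179]
[... 2086 characters left out ...]
4  16  15]
 [ 19  14  17  16  18 205 209 207 208 207 206 204 190 160 117  92  94 102 113 134 199 207 208 204 205 206 204 208  25  19   8  14]
 [ 14  10  12  16  57 205 207 208 208 205 207 208 207 206 207 202 207 206 206 206 208 207 206 205 204 206 207 207  98  14  15  13]
 [  7  13   8   9 143 208 209 205 203 203 206 207 208 207 206 205 205 204 203 202 165 202 205 206 203 206 209 204 174  10   8  12]
 [ 11   4  14  15 153 206 208 203 205 206 206 206 204 207 206 205 206 205 190 109 170 138 205 204 207 207 206 201 179  15  15   8]
 [ 11  18  16  16  84 206 206 206 202 205 204 206 205 209 204 204 201 172 136 132 149 180 138 199 208 203 205 206 126   6  14  11]]
[17.5  15.82 -2.72] [-0.  0. -0.]
```

Request:
drive_tool(deltas=[3, 2.7, -1, 0, 0, 0, 3.5, 7, 6.3, -1, 0, 0, 0, 3.5, 11, 10, -1, 0, 0, 0, 3.5, 15, 13.5, 0, 0, 0, 0, 3.5, 17.5, 15.8, 2, 0, 0, 0, 3.5, 17.5, 15.8, 4.3, 0, 0, 0, 3.5, 17.5, 15.8, 4.3, 0, 0, 0, 3.5, 17.5, 15.8, 4.3, 0, 0, 0, 3.5])

```text
clock: 21.55
ee_pos: [0.6333, 0.0541, 0.1315]
ee_rot: [3.14, 0.001, 1.399]
force: [-0.4, 0.0, -1.4]
gripper_width: 0.0485
grip_force: 62.2
```

```bash
python3 - <<'E'
from h import *
from station import manip
im=shot("wrist","w13"); s=manip.read_state(); im["st"]=s; pickle.dump(im,open("w13.pkl","wb")); print(s["ee_pos"],s["ee_rot"],s["force"],s["gripper_width"])
R0=R.from_euler("xyz",s["ee_rot"])
print(proj(im,[s["ee_pos"]+R0.apply([0,0,.0076]),[.6325,.0545,.08]]))
g=cv2.cvtColor(im["frame"],cv2.COLOR_RGB2GRAY); np.set_printoptions(linewidth=280,threshold=9999)
print(np.arange(290,346,2))
for r in range(240,300,2): print(r,g[r,290:346:2])
E
```

```text
[0.6337371  0.05398316 0.13226493] [3.13820656e+00 7.80041407e-04 1.39882613e+00] [ 0.0425829   1.09829425 -0.51963641] 0.04839150627342294
[[317.87724164 273.31655496]
 [315.15930688 233.58586063]]
[290 292 294 296 298 300 302 304 306 308 310 312 314 316 318 320 322 324 326 328 330 332 334 336 338 340 342 344]
240 [112 105  89  89  89  89  88  87  91  86  87  86  87  89  87  88  88  87  85  85  87  88  89  89  86  87  85  87]
242 [102  99  90  89  89  89  89  86  86  87  88  89  87  86  86  87  87  88  86  88  89  87  85  83  86  86  87  87]
244 [90 90 88 89 88 87 87 88 87 89 87 86 88 86 85 87 87 86 86 85 85 86 88 86 84 87 86 86]
246 [89 88 84 89 85 89 85 86 87 86 86 88 86 88 85 86 87 86 87 87 86 88 85 87 86 86 85 88]
248 [87 87 87 83 84 89 86 86 87 87 88 87 87 85 86 85 86 88 86 87 85 83 84 83 82 85 85 83]
250 [86 86 85 83 85 87 86 86 85 85 84 83 85 81 85 83 84 82 83 84 85 81 85 84 84 84 85 83]
252 [85 85 84 85 84 84 84 82 83 84 80 81 80 76 77 80 83 83 85 85 85 83 86 85 84 86 83 82]
254 [83 84 84 83 84 86 84 82 79 73 69 64 62 62 64 61 69 70 76 84 86 85 85 83 86 85 85 87]
256 [86 85 
[... 1352 characters left out ...]
 74 69 68 65 66 65 63 65 63 68 67 65 65 64 67 66 71 78 87 86 87 86 86]
286 [87 88 83 85 87 78 72 70 72 69 66 67 68 67 66 67 69 66 70 73 71 78 86 85 86 84 85 87]
288 [85 87 85 86 88 87 82 74 72 73 68 72 73 75 74 72 73 68 71 72 80 85 86 86 83 88 84 85]
290 [85 89 85 86 86 87 83 85 80 73 71 72 70 69 71 72 75 75 79 82 85 86 85 85 83 86 80 84]
292 [84 84 85 85 84 82 83 84 87 86 84 83 81 82 80 85 82 85 86 89 86 88 85 84 86 84 86 86]
294 [85 86 87 83 85 86 87 84 83 86 85 86 88 86 85 83 84 84 86 85 84 85 82 84 84 84 85 84]
296 [86 86 86 85 86 85 85 84 87 85 86 86 85 85 87 86 84 85 85 87 84 84 84 84 83 83 84 83]
298 [85 87 85 85 85 84 86 85 83 86 86 82 84 83 85 80 83 82 85 82 83 83 82 82 82 83 81 83]
```

```bash
python3 - <<'E'
from h import *
for f in ("w12","w13"):
    im=pickle.load(open(f+".pkl","rb"));s=im["st"];R0=R.from_euler("xyz",s["ee_rot"])
    for p in [(317.5,271.3),(316.5,272)]: print(f,R0.inv().apply(unproj(im,p,s["ee_pos"][2]-.0076)-s["ee_pos"]).round(4))
R0=R.from_euler("xyz",[np.pi,0,2.062]); print(np.array([.6326,.0545])+R0.apply([-.0002,.0011,0])[:2])
plan([(.6325,.0545,.110,np.pi,0,1.4)])
E
```

```text
w12 [[0.0005 0.0003 0.0076]]
w12 [[ 0.0002 -0.0002  0.0076]]
w13 [[ 0.001  -0.0002  0.0076]]
w13 [[ 0.0007 -0.0006  0.0076]]
[0.63366428 0.0548425 ]
[ 0.03 -0.14  2.23] [ 0.2  0.  -0.1]
```

Request:
drive_tool(deltas=[0, -0.1, 1, 0, 0, 0, 3.5, 0, -0.1, 2.2, 0, 0, 0, 3.5, 0, -0.1, 3, 0, 0, 0, 3.5, 0, -0.1, 3.3, 0, 0, 0, 3.5, 0, -0.1, 3.3, 0, 0, 0, 3.5])

```text
clock: 22.22
ee_pos: [0.6327, 0.0545, 0.0986]
ee_rot: [3.139, 0.001, 1.399]
force: [0.1, 0.3, -0.5]
gripper_width: 0.0485
grip_force: 62.2
```

```bash
python3 - <<'E'
from h import *
from station import manip
im=shot("wrist","w14"); s=manip.read_state(); im["st"]=s; pickle.dump(im,open("w14.pkl","wb")); print(s["ee_pos"],s["ee_rot"],s["force"],s["gripper_width"])
R0=R.from_euler("xyz",s["ee_rot"])
print(proj(im,[s["ee_pos"]+R0.apply([0,0,.0076]),[.6325,.0545,.08]]))
g=cv2.cvtColor(im["frame"],cv2.COLOR_RGB2GRAY); np.set_printoptions(linewidth=280,threshold=9999)
print(np.arange(290,346,2))
for r in range(248,296,2): print(r,g[r,290:346:2])
E
```

```text
[0.63286365 0.05457254 0.09889005] [3.13848116e+00 5.99759991e-04 1.39940480e+00] [ 0.57968017 -0.42498042 -0.19866592] 0.048370885402032465
[[317.37769378 272.7988916 ]
 [316.50530218 261.09635488]]
[290 292 294 296 298 300 302 304 306 308 310 312 314 316 318 320 322 324 326 328 330 332 334 336 338 340 342 344]
248 [83 83 84 83 82 84 84 82 82 84 84 82 84 84 82 84 81 82 81 82 80 82 81 82 80 80 80 80]
250 [80 84 83 83 84 81 83 81 83 83 80 82 81 79 81 79 79 80 80 82 79 83 81 81 80 80 80 82]
252 [85 81 81 81 81 82 81 82 81 79 80 79 79 75 77 76 78 79 79 79 80 83 80 82 81 80 80 83]
254 [80 79 81 81 79 83 79 79 75 72 69 69 71 71 68 69 70 70 71 80 81 82 82 83 81 83 82 80]
256 [84 81 80 82 82 79 77 66 62 66 66 72 69 69 68 69 66 67 64 69 79 84 82 81 81 83 81 82]
258 [84 81 83 84 86 78 65 58 59 64 68 67 69 71 70 69 69 68 61 59 61 76 81 80 81 82 82 81]
260 [83 83 83 82 81 67 53 56 60 68 66 67 67 68 71 71 71 70 64 54 52 61 76 81 83 82 83 82]
262 [81 81 83 80 72 66 53 51 60 67 71 67 68 69 69 68 69 70 68 53 51 60 70 80 86 84 83 82]
264 [84 86 83 75 68 67 56 50 53 67 69 68 68 64 69 68 69 67 65 49 5
[... 673 characters left out ...]
 62 60 58 58 59 57 61 62 61 60 61 62 59 58 58 57 61 66 71 78 81 80 80]
282 [83 83 78 78 70 65 61 59 63 63 58 62 58 57 59 62 60 61 60 58 62 64 63 76 81 81 83 81]
284 [82 82 81 81 78 71 67 66 64 61 61 63 61 63 63 63 63 62 61 66 64 67 74 82 81 82 81 81]
286 [83 81 83 83 86 76 69 69 68 67 65 63 64 65 66 65 66 65 65 70 69 74 81 81 81 82 83 81]
288 [83 85 84 83 81 83 78 73 68 70 68 71 71 70 69 68 69 66 70 71 78 82 83 80 82 80 82 81]
290 [83 84 83 82 83 83 83 84 76 72 68 72 67 67 67 69 72 70 76 80 81 81 82 82 84 84 82 81]
292 [80 82 84 80 82 81 84 81 81 83 79 81 80 77 75 80 80 82 83 83 84 81 82 81 81 83 84 81]
294 [84 82 84 83 82 79 82 83 83 84 83 82 83 83 82 84 84 82 80 82 82 82 80 80 81 78 80 80]
```

```bash
python3 - <<'E'
from h import *
im=pickle.load(open("w14.pkl","rb"));s=im["st"];R0=R.from_euler("xyz",s["ee_rot"])
print(R0.inv().apply(unproj(im,(316.7,260.2),.08)-unproj(im,(316.5,272),s["ee_pos"][2]-.0076)))
E
```

```text
[[-4.27170882e-05  9.73147095e-05  1.12904366e-02]]
```

The pulley bore is aligned with the tip to within 0.5 mm. I descend.

Request:
drive_tool(deltas=[0, 0, 0.3, 0, 0, 0, 3.5, 0, 0, 0.6, 0, 0, 0, 3.5, 0, 0, 0.9, 0, 0, 0, 3.5, 0, 0, 0.9, 0, 0, 0, 3.5])

```text
clock: 22.78
ee_pos: [0.6325, 0.0544, 0.0895]
ee_rot: [3.139, 0.001, 1.399]
force: [-0.6, 0.1, -0.1]
gripper_width: 0.0487
grip_force: 62.2
```

Request:
drive_tool(deltas=[0, 0, 0.4, 0, 0, 0, 3.5, 0, 0, 0.8, 0, 0, 0, 3.5, 0, 0, 1.2, 0, 0, 0, 3.5, 0, 0, 1.5, 0, 0, 0, 3.5, 0, 0, 1.5, 0, 0, 0, 3.5])

```text
clock: 23.4
ee_pos: [0.6326, 0.0544, 0.0745]
ee_rot: [3.139, 0.001, 1.399]
force: [-0.9, 0.2, -0.2]
gripper_width: 0.0485
grip_force: 62.2
```

Request:
drive_tool(deltas=[0, 0, 0.15, 0, 0, 0, 3.5, 0, 0, 0.3, 0, 0, 0, 3.5, 0, 0, 0.35, 0, 0, 0, 3.5, 0, 0, 0.35, 0, 0, 0, 3.5])

```text
clock: 23.9
ee_pos: [0.6329, 0.0544, 0.0718]
ee_rot: [3.138, 0.001, 1.399]
force: [-1.6, -0.4, 3.3]
gripper_width: 0.0486
grip_force: 62.8
```

Request:
drive_tool(deltas=[0, 0, -0.05, 0, 0, 0, 6, 0, 0, -0.05, 0, 0, 0, 8, 0, 0, -0.05, 0, 0, 0, 8.5, 0, 0, -0.05, 0, 0, 0, 8.5, 0, 0, -3, 0, 0, 0, 8.5, 0, 0, -8, 0, 0, 0, 8.5, 0, 0, -12, 0, 0, 0, 8.5, 0, 0, -12, 0, 0, 0, 8.5])

```text
clock: 24.9
ee_pos: [0.6347, 0.0552, 0.1952]
ee_rot: [3.132, -0.001, 1.399]
force: [-0.1, -0.3, -1.1]
gripper_width: 0.0851
grip_force: 0.0
```

```bash
python3 - <<'E'
from h import *
from station import manip
im=shot("wrist","w15"); s=manip.read_state(); im["st"]=s; pickle.dump(im,open("w15.pkl","wb")); print(s["ee_pos"],s["force"],s["gripper_width"])
print(proj(im,[[.6325,.0545,z] for z in (.03,.048,.064,.08)]))
sc=shot("scene","s15"); t=shot("top","t15"); pickle.dump((sc,t),open("st15.pkl","wb"))
S=[.6325,.0548]
for z in (.03,.039,.048,.064): print(z,[proj(sc,[S[0],S[1]+d,z])[0].round(1) for d in (-.029,-.026,0,.026,.029)])
print("tip",proj(sc,[*S,.08])); np.set_printoptions(linewidth=280,threshold=9999)
g=cv2.cvtColor(sc["frame"],cv2.COLOR_RGB2GRAY); print(np.arange(338,380,1))
for r in range(196,240): print(r,g[r,338:380])
E
```

```text
[0.6333463  0.05474289 0.19290541] [-1.10646865 -0.27534377 -0.53164309] 0.08516545746108602
[[312.88491948 187.35694728]
 [312.86044804 192.49900469]
 [312.83597963 197.64042408]
 [312.8084563  203.42375839]]
0.03 [array([346., 226.]), array([347.1, 225.6]), array([356.6, 222.3]), array([366., 219.]), array([367. , 218.6])]
0.039 [array([346.1, 223.2]), array([347.3, 222.8]), array([356.8, 219.5]), array([366.2, 216.2]), array([367.3, 215.8])]
0.048 [array([346.3, 220.4]), array([347.4, 220. ]), array([357. , 216.6]), array([366.5, 213.4]), array([367.6, 213. ])]
0.064 [array([346.5, 215.3]), array([347.7, 214.9]), array([357.4, 211.6]), array([366.9, 208.3]), array([368. , 207.9])]
tip [[357.74912661 206.35285172]]
[338 339 340 341 342 343 344 345 346 347 348 349 350 351 352 353 354 355 356 357 358 359 360 361 362 363 364 365 366 367 368 369 370 371 372 373 374 375 376 377 378 379]
196 [137 133 124 103  77  62  48  39  38  37  39  41  56 101 135 138 137 137 138 138 138 139 140 140 139 138 137 136 136 135 135 135 136 138 139 139 138 137 136 134 134 135]
197 [137 136 134 126 105  77 
[... 6374 characters left out ...]
 77 77 78 82 86 87 87 88 87 87 86 85 83]
235 [52 65 76 79 79 78 78 78 79 78 78 78 77 68 51 49 49 48 49 49 50 47 48 49 51 61 73 76 76 76 77 77 78 82 85 84 83 83 81 79 76 71]
236 [48 59 73 77 78 78 77 77 78 78 77 77 76 67 51 48 49 49 50 49 49 48 49 48 49 52 62 74 76 76 76 76 78 80 79 76 72 68 63 60 56 55]
237 [46 53 67 75 77 73 64 66 72 75 77 77 76 69 53 48 49 49 48 49 48 48 49 48 50 50 53 63 72 73 71 68 66 63 59 57 56 55 54 53 54 54]
238 [45 47 60 73 75 68 52 52 57 69 77 77 77 77 66 53 49 48 50 50 49 50 52 52 51 52 52 56 61 60 57 55 54 54 53 53 52 54 52 52 53 51]
239 [45 46 54 68 74 67 53 50 52 65 76 77 77 78 76 66 52 51 52 52 53 53 52 51 51 50 49 52 53 53 52 53 51 51 52 52 52 51 51 52 51 52]
```

```bash
python3 - <<'E'
from h import *
sc,t=pickle.load(open("st15.pkl","rb"))
S=np.array([.6325,.0548]);u=sc["origin"][:2]-S;u/=np.linalg.norm(u)
for n,r,z in [("pulley top",.026,.064),("pulley groove top",.026,.061),("pulley lower flange top",.026,.051),("pulley bottom",.026,.048),("collar top",.029,.048),("collar bottom",.029,.03)]: print(n,proj(sc,[*(S+r*u),z]).round(1))
im=pickle.load(open("w15.pkl","rb"))
for th in (90,110): 
  for o in ring(im,[*S,.064],50,th,.064): print(th,o)
d=pickle.load(open("im0.pkl","rb"))
for n,p in (("top",(slice(150,172),slice(395,425))),): print("blank px change",np.abs(d[n]["frame"][p].astype(int)-t["frame"][p]).mean())
E
```

```text
pulley top [[356.9 219. ]]
pulley groove top [[356.8 220. ]]
pulley lower flange top [[356.6 223.2]]
pulley bottom [[356.5 224.1]]
collar top [[356.4 225. ]]
collar bottom [[356.  230.7]]
90 (array([271.4, 242.5]), array([ 7.7, 25.3]), 'outer', array([0.589 , 0.0199, 0.064 ]))
90 (array([319.6, 227.8]), array([37.8, 89. ]), 'outer', array([0.6336, 0.0263, 0.064 ]))
90 (array([313.4, 169.2]), array([ 54.3, 107.4]), 'outer', array([0.6372, 0.0786, 0.064 ]))
90 (array([329.6, 216.6]), array([ 81.6, 122.2]), 'hole', array([0.6438, 0.0351, 0.064 ]))
110 (array([267.1, 242.8]), array([ 4.8, 17.3]), 'outer', array([0.5852, 0.0203, 0.064 ]))
110 (array([336.3, 242.6]), array([ 7.6, 74.6]), 'outer', array([0.6458, 0.0097, 0.064 ]))
110 (array([317.5, 165.1]), array([ 43.6, 101.7]), 'outer', array([0.6412, 0.0814, 0.064 ]))
blank px change 10.97929292929293
```

The scene edges (219, 223–224, 231) match the predicted home stack, so I hand in.

```bash
python3 -c "
from station import workorder
print(workorder.hand_in())"
```

```text
the job is handed in; nothing more can be done
None
```

The collar is home on the housing and the pulley sits flat on top of it; I handed the job in with about 25 s of the 67 s used, the system gave no verdict, the final image edges and contact heights match the home position, and nothing I did touched the blank, bottle or screwdriver, though I didn't re-measure where they ended up.

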